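# Open the twin-button drying box

### The job

Open the drying box for the next batch: with one fingertip on each, press its two orange buttons right down together and hold both down until the sprung lid has risen by itself all the way to its stop, then let go so that both buttons come back up. Do not push or pull the lid, grasp nothing, and leave everything else on the bench where it is.

Things in the scene. Friction and masses are not known exactly. Their poses are not given: they have to be found in the camera images.
- drybox: Fixed drying box: white tub 190 (x) x 300 (y) x 84 mm, clear lid in a grey frame; in front (its -x side, facing the robot) a grey latch block 70 x 160 mm, top 82 mm above the bench, with two orange buttons at x -105, y +35 and -35 mm. Origin on the bench under the tub, 65 mm behind the tub's front wall; x points from buttons to hinge, y left, z up. Shut lid: x -63 to +123 mm, top 97 mm high
- button_left_top (a point): centre of the top of the left (+y) orange push button, a round cap 30 mm across with a 3 mm rounded rim, its top 13 mm above the latch block and 95 mm above the bench when up; this point moves with it. Pushed straight down. The two buttons are 70 mm apart, centre to centre
- button_right_top (a point): the same for the right orange push button (-y side of the box)
- button_left (a joint): travel of the left button, m: 0 up, 0.007 right down. Sprung: 1.5 N to start, 5 N to hold right down. Each button draws one of the two bolts that keep the lid shut (free of it when over 0.005) and springs back when let go; with only one pressed the lid stays latched
- button_right (a joint): the same for the right button
- lid (a joint): lid angle, rad: 0 shut, 1.2 fully open at its stop. Hinged along the box's far (+x) edge, it turns up and away from the buttons. Once both bolts are drawn, a spring lifts it slowly against a damper: about 3 to 4 s to the stop, where it stays
- lid_front (a point): middle of the lid's front upper edge, 42 mm behind the buttons when shut; moves with the lid, 183 mm from the hinge
- tray_a: small unfired (tan) clay tray, open box 44 x 32 x 18 mm, in front of the latch block; origin under its centre; a bystander, to be left where it is
- tray_b: the same kind of small tan clay tray, 44 x 32 x 18 mm, left of the latch block; origin under its centre; a bystander, to be left where it is
- corner_block: white ceramic L-shaped corner block, legs 70 mm, 30 mm high, right of the latch block; origin under its centre; a bystander, to be left where it is
- jar: white jar with blue lid, 66 mm across, 85 mm high, right of the drying box; origin under its centre; a bystander, to be left where it is
- brush_pot: white square pot 75 x 75 x 100 mm with brushes standing in it, 205 mm high in all, left of the drying box; origin under its centre; a bystander, to be left where it is
- caliper: digital caliper lying flat, 235 mm long, 14 mm high, behind the drying box; origin under its centre; a bystander, to be left where it is

How it is judged:
By the outcome, as a careful person would: the job done as asked, in the order asked, and still so for the second after the job is handed in, with the robot touching nothing.
It also fails if it takes over 32 s, if anything falls off the work surface, if the arm or the gripper's body presses on something with over 40 N, if the wrist force passes 120 N, or if a joint passes its speed limit or range.

### The arm

A 6-joint arm with a two-finger parallel gripper is mounted at the origin on the work surface. World frame = base frame: x ahead of the robot, y to its left, z up, the work surface at z = 0. Lengths are in m, angles in rad, forces in N, time in s.
With the tool pointing down it reaches from about 0.3 to 0.875 m from the base axis. Payload 6.4 kg.
Tool frame: the origin (TCP) lies at the very end of the fingers, on their centre line; the grasp point (between the pads) lies 19 mm behind it; z points along the fingers, y is the line along which they close (so a half turn about z gives the same grasp; the last joint's range is limited). The gripper opens to 85 mm and grips with 20 to 120 N. Pads are 22 mm wide; open, the fingers measure 114 mm over their backs; the gripper's body (76 mm by 85 mm) begins 54 mm behind the grasp point. The pads swing forward as they close: fully open they stand 13 mm farther back than shut.
Start: joints at [1.124, 0.181, 1.607, -0, 1.354, -0.206], TCP at [0.137, 0.558, 0.231] pointing down, gripper open.
Joint ranges: [-2.99, 2.99], [-0.89, 2.07], [0.3, 2.58], [-1.14, 4.28], [0, 2.63], [-3.12, 3.12]. Speed limits (rad/s): [2.57, 2.57, 3.01, 3.14, 3.14, 3.14].

### API

Orientations are given as a unit quaternion [w, x, y, z].
In Python, from bench import ctrl gives the robot as it stands.
- The arm moves only by the tool jog_arm, never from a script. Its argument "series" is a list that holds one entry, the list of rows, each a list of 7 numbers: the shift along the tool's x, y, z in mm, then the turn, a rotation vector about the tool's x, y, z in rad, then the finger opening in mm, from 0 to 85.4. In form: [[[tx, ty, tz, rx, ry, rz, gripper], ...]]. A call has exactly 10 rows; each row shifts and turns the commanded pose from where the row before left it, along the tool's axes as they then stand; what a row does not reach is not made up. A row lasts 1/10 s, in which the tool goes at most 50 mm and 8.59 degrees, less where a joint would pass 70% of its speed; a pose out of reach is approached as far as the arm can. A call with a gripper value outside its range is refused whole. The fingers move at their own pace and stop on an object; the grip force is fixed at half the most. Time passes only in rows, so rows that do not move let the fingers close, or fill a call up. It gives the time, the measured TCP pose, the force, the opening and the grip force at its end, in the units of the state.
- ctrl.get_obs(): the state, without advancing time (a new reading comes with each control period).
- ctrl.camera(name): name is "side" or "top"; returns a dict with "frame" (480x640x3 uint8, blue, green, red), "z_map" (480x640 float32, m along the optical axis (not along the pixel's ray), 0 where there is no reading), "fx", "fy", "cx", "cy" (pixels), "xyz" and "rotation" of the camera in the world. Camera axes: x right, y down, z forward; pixel columns grow to the right and rows downward; lengths in m; the calibration is good to about 2 mm. A picture is of the moment at which its call begins.
- ctrl.hand_in(): hands the job in; it is judged then, once.
The state is a dict: "time_s": time; "q": joint angles; "dq": joint speeds; "joint_efforts": joint torques, N m; "eef_pos": TCP position; "eef_rot": TCP orientation; "wrist_force": force on the tool from outside, world axes, zero at the start; "torque": the same for the moment, N m; "opening": opening from 0.0 (shut) to 1.0 (fully open); "grasp_force": force on a finger pad.
Only numpy, scipy, OpenCV 4.12 (cv2) and the standard library are available. Lean on these libraries where they do the work, as an engineer would, in place of code of your own. Each camera call takes 0.05 s, during which the arm holds its last target. There are 200 camera calls.

## Working session

There is one attempt and no reset: what is moved stays moved. The work goes in short steps, Python scripts to look and compute and a tool call to move; the robot and the scene stay as the last step left them, time stands still between calls to the robot, and variables do not carry over. Pictures are saved under pics/ and viewed, at most 10 in all, crops included, and the job is handed in when it is done.

Besides the shell and the picture viewer there is one more tool, called after ">>>" by a JSON object that holds its "op" and its "data". jog_arm: Moves the arm, as the interface text tells. Its arguments: {"type":"object","properties":{"series":{"type":"array"}},"required":["series"]}

```bash
mkdir -p pics; cat > h.py <<'E'
import numpy as np, cv2
from bench import ctrl
def world(c,u,v,z=None):
    d=c["z_map"][int(round(v)),int(round(u))] if z is None else z
    p=np.array([(u-c["cx"])/c["fx"]*d,(v-c["cy"])/c["fy"]*d,d])
    return np.array(c["rotation"])@p+np.array(c["xyz"])
def cloud(c):
    v,u=np.mgrid[:480,:640]; d=c["z_map"]
    p=np.stack([(u-c["cx"])/c["fx"]*d,(v-c["cy"])/c["fy"]*d,d],-1)
    return p@np.array(c["rotation"]).T+np.array(c["xyz"])
E
python3 - <<'E'
from h import *
for n in("top","side"):
    c=ctrl.camera(n); cv2.imwrite(f"pics/{n}0.png",c["frame"])
    P=cloud(c); hsv=cv2.cvtColor(c["frame"],cv2.COLOR_BGR2HSV)
    m=cv2.inRange(hsv,(5,170,120),(22,255,255))
    k,l,s,ce=cv2.connectedComponentsWithStats(m)
    for i in range(1,k):
        if s[i,4]>25: print(n,s[i],ce[i].round(1),np.median(P[l==i],0).round(4),P[l==i].min(0).round(3),P[l==i].max(0).round(3))
    print(c["xyz"],c["fx"])
o=ctrl.get_obs(); print(o)
E
```

```text
Traceback (most recent call last):
  File "h.py", line 10, in cloud
    return p@np.array(c["rotation"]).T+np.array(c["xyz"])
           ~^~~~~~~~~~~~~~~~~~~~~~~~~~
ValueError: matmul: Input operand 1 has a mismatch in its core dimension 0, with gufunc signature (n?,k),(k,m?)->(n?,m?) (size 4 is different from 3)
```

View pics/top0.png

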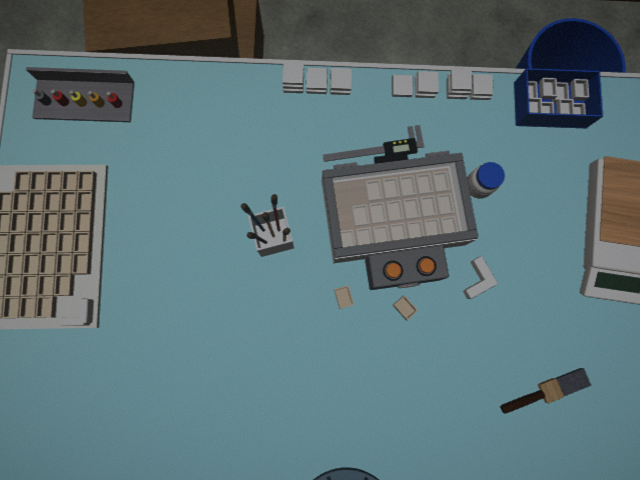

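The top view shows the left button near pixel (393,270), the right one near (427,266), and the trays at (344,297) and (404,308). The arm isn't in view. The camera rotation has 4 elements, so it is a quaternion and I'll fix the helper.

```bash
sed -i 's/^from bench.*/from bench import ctrl\nfrom scipy.spatial.transform import Rotation as R\ndef rot(q): return R.from_quat(np.array(q)[[1,2,3,0]]).as_matrix()/; s/np.array(c\["rotation"\])/rot(c["rotation"])/' h.py
python3 - <<'E'
from h import *
for n in("top","side"):
    c=ctrl.camera(n); cv2.imwrite(f"pics/{n}1.png",c["frame"])
    P=cloud(c); hsv=cv2.cvtColor(c["frame"],cv2.COLOR_BGR2HSV)
    m=cv2.inRange(hsv,(5,150,90),(22,255,255))
    k,l,s,ce=cv2.connectedComponentsWithStats(m)
    for i in range(1,k):
        if s[i,4]>25: print(n,s[i],ce[i].round(1),np.median(P[l==i],0).round(4),P[l==i].min(0).round(3),P[l==i].max(0).round(3))
    print(c["xyz"],c["rotation"],c["fx"])
    if n=="top":
        for u,v in[(393,270),(427,266),(410,268),(410,283),(344,297),(404,308),(480,280),(400,247),(345,475)]: print(u,v,world(c,u,v).round(4))
o=ctrl.get_obs(); print(o)
E
```

```text
top [90 93  9  8 41] [94.4 96.9] [0.8853 0.5767 0.0449] [0.405 0.088 0.04 ] [0.897 0.589 1.119]
top [420 259  14  13 155] [426.5 265. ] [ 0.5266 -0.1482  0.0943] [ 0.405 -0.163  0.086] [0.539 0.088 1.119]
top [386 263  15  14 157] [393.2 269.6] [ 0.5148 -0.0799  0.0942] [ 0.405 -0.095  0.084] [0.529 0.088 1.119]
[0.40536412 0.08751338 1.11884109] [-0.04844741  0.71406973 -0.69499931  0.06879849] 506.74872718911706
393 270 [ 0.5145 -0.0799  0.0945]
427 266 [ 0.5248 -0.1501  0.0928]
410 268 [ 0.5209 -0.1172  0.0822]
410 283 [ 0.4909 -0.1194  0.0705]
344 297 [0.462  0.0128 0.0007]
404 308 [ 0.4412 -0.1186  0.0067]
480 280 [ 5.076e-01 -2.903e-01 -2.000e-04]
400 247 [ 0.5621 -0.094   0.096 ]
345 475 [0.0986 0.0051 0.0165]
side [292 312  16  15 191] [299.5 319.2] [ 0.5141 -0.0832  0.0961] [ 0.439 -0.506  0.083] [ 0.528 -0.066  0.772]
side [306 345  18  16 221] [314.8 352.3] [ 0.5254 -0.1524  0.0962] [ 0.512 -0.166  0.085] [ 0.54  -0.132  0.099]
[ 0.43872187 -0.50585229  0.7715237 ] [-0.35516483  0.92708268 -0.10938404  0.04909966] 446.09942303798874
{'time_s': 0.15, 'q': array([ 1.12375005e+00,  1.81405972e-01,  1.60774745e+00, -1.36630121e-05,
        1.35378930e+00, -2.06334014e-01]), 'dq': array([ 1.45803875e-04, -1.94266216e-03, -1.12404247e-03,  1.18361142e-05,
        7.04362397e-04, -2.07564084e-03]), 'joint_efforts': array([ 9.68733439e-04, -4.45269406e+01, -3.51691532e+01, -4.45262467e-04,
        5.90121868e-03,  1.41819885e-05]), 'eef_pos': array([0.13690276, 0.55804435, 0.23058601]), 'eef_rot': array([-2.10308332e-04,  1.20064276e-01,  9.92765891e-01, -6.41473779e-04]), 'wrist_force': array([ 0.45645704,  0.07439899, -0.24059881]), 'torque': array([-0.03450103,  0.00943411, -0.01434269]), 'grasp_force': 0.0, 'opening': 0.9995720189770377}
```

View pics/side1.png

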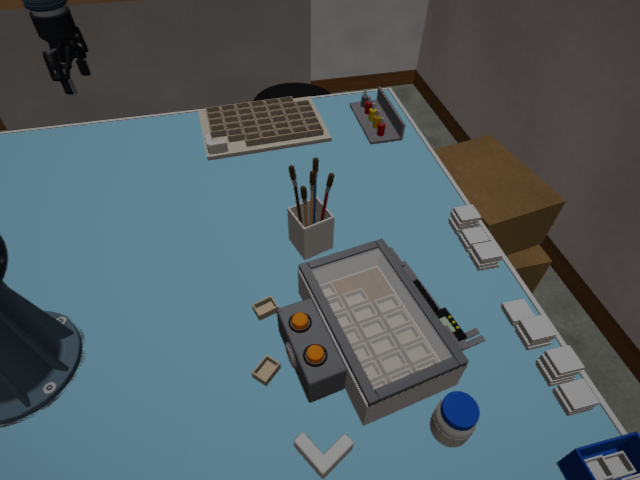

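The side view shows the gripper at about (65,60) and the buttons at (299,320) and (315,353). Button spacing comes out at about 70 mm and top height at about 95 mm, which both match. Next I'll refine the positions using only the cap tops and work out the move.

```bash
python3 - <<'E'
from h import *
for n in("top","side"):
    c=ctrl.camera(n); P=cloud(c); hsv=cv2.cvtColor(c["frame"],cv2.COLOR_BGR2HSV)
    m=cv2.inRange(hsv,(5,150,90),(22,255,255))>0
    for lo,hi in((-.115,-.06),(-.18,-.13)):
        s=m&(P[...,1]>lo)&(P[...,1]<hi)&(abs(P[...,2]-.0955)<.003)&(P[...,0]>.49)&(P[...,0]<.55)
        q=P[s]; print(n,len(q),q.mean(0).round(4),((q.min(0)+q.max(0))/2).round(4),np.ptp(q,0).round(3))
    o=ctrl.get_obs(); p=rot(c["rotation"]).T@(o["eef_pos"]-c["xyz"]); print("tcp px",c["cx"]+c["fx"]*p[0]/p[2],c["cy"]+c["fy"]*p[1]/p[2],p[2])
    s=(P[...,2]>.11)&(c["z_map"]>0)&(P[...,0]>.3)&(P[...,0]<.9)&(abs(P[...,1])<.4); print("high",P[s].min(0).round(3),P[s].max(0).round(3))
M=np.array([.5185,-.1155]); Rm=rot(o["eef_rot"]); print(Rm.round(3)); print(1000*Rm.T@(np.array([*M,.2])-o["eef_pos"]))
E
```

```text
top 132 [ 0.5152 -0.0809  0.0946] [ 0.5156 -0.0809  0.0954] [0.027 0.027 0.006]
top 125 [ 0.5264 -0.1495  0.0947] [ 0.5267 -0.1495  0.0955] [0.025 0.026 0.006]
tcp px 12.982061763220997 483.4229866236935 0.8186497779498131
high [0.554 0.127 0.111] [0.637 0.219 0.213]
side 177 [ 0.5144 -0.0831  0.096 ] [ 0.5147 -0.0821  0.0955] [0.028 0.028 0.005]
side 207 [ 0.5259 -0.1523  0.096 ] [ 0.5261 -0.1518  0.0957] [0.028 0.029 0.006]
tcp px 82.7648950732576 90.25731160048775 1.040033777822401
high [0.554 0.127 0.11 ] [0.637 0.219 0.213]
[[-0.971  0.238 -0.   ]
 [ 0.238  0.971 -0.001]
 [ 0.    -0.001 -1.   ]]
[-531.16287952 -563.24042039   31.23143674]
```

>>> {"op": "jog_arm", "data": {"series": [[[-30,-32,0,0,0,0,55],[-30,-32,0,0,0,0,55],[-30,-32,0,0,0,0,55],[-30,-32,0,0,0,0,55],[-30,-32,0,0,0,0,55],[-30,-32,0,0,0,0,55],[-30,-32,0,0,0,0,55],[-30,-32,0,0,0,0,55],[-30,-32,0,0,0,0,55],[-30,-32,0,0,0,0,55]]]}}

```text
time_s: 1.25
eef_pos: [0.3527, 0.1745, 0.2316]
eef_rot: [0.0, 0.12, 0.993, 0.0]
wrist_force: [-0.2, 1.0, -0.5]
opening: 0.646
grasp_force: 0.0
```

>>> {"op": "jog_arm", "data": {"series": [[[-32,-33,0,0,0,0,55],[-32,-33,0,0,0,0,55],[-32,-33,0,0,0,0,55],[-32,-33,0,0,0,0,55],[-32,-33,0,0,0,0,55],[-32,-33,0,0,0,0,55],[-32,-33,0,0,0,0,55],[0,0,0,0,0,-0.136,55],[0,0,0,0,0,-0.136,55],[0,0,0,0,0,-0.136,55]]]}}

```text
time_s: 2.25
eef_pos: [0.5145, -0.1022, 0.2309]
eef_rot: [-0.0, -0.086, 0.996, 0.0]
wrist_force: [0.1, -0.3, 0.0]
opening: 0.645
grasp_force: 0.0
```

```bash
cat > t.py <<'E'
from h import *
o=ctrl.get_obs(); Rm=rot(o["eef_rot"])
a=np.deg2rad(9.4); G=np.array([[-np.cos(a),-np.sin(a),0],[-np.sin(a),np.cos(a),0],[0,0,-1]]).T
G=np.column_stack([[-np.cos(a),-np.sin(a),0],[-np.sin(a),np.cos(a),0],[0,0,-1]])
print("turn",R.from_matrix(Rm.T@G).as_rotvec().round(4)); print("shift mm",(1000*Rm.T@(np.array([.5187,-.1162,.12])-o["eef_pos"])).round(1))
print(o["time_s"],o["opening"]*85.4,o["wrist_force"],o["eef_pos"])
E
python3 t.py
```

```text
turn [ 0.0005 -0.0007  0.0077]
shift mm [ -1.8 -14.6 110.9]
2.25 55.09225905279498 [ 0.14547112 -0.29358235  0.02072996] [ 0.51450669 -0.10218374  0.230873  ]
```

>>> {"op": "jog_arm", "data": {"series": [[[-1,-7,0,0,0,0,55],[-1,-7,0,0,0,0,55],[0,0,16,0,0,0,55],[0,0,20,0,0,0,55],[0,0,20,0,0,0,55],[0,0,20,0,0,0,55],[0,0,14,0,0,0,55],[0,0,10,0,0,0,55],[0,0,0,0,0,0,55],[0,0,0,0,0,0,55]]]}}

```text
time_s: 3.25
eef_pos: [0.5193, -0.1153, 0.1318]
eef_rot: [0.0, -0.083, 0.997, -0.0]
wrist_force: [1.0, -0.6, 0.5]
opening: 0.645
grasp_force: 0.0
```

```bash
python3 t.py; python3 - <<'E'
from h import *
c=ctrl.camera("side"); f=c["frame"][220:420,200:440]; cv2.imwrite("pics/s2.png",cv2.resize(f,None,fx=3,fy=3,interpolation=cv2.INTER_CUBIC))
P=cloud(c); 
E
```

```text
turn [-0.0003  0.0005  0.0026]
shift mm [ 0.7 -0.7 11.8]
3.25 55.0620992304803 [ 0.99939981 -0.57687048  0.52096792] [ 0.51928814 -0.11533752  0.13177432]
```

View pics/s2.png

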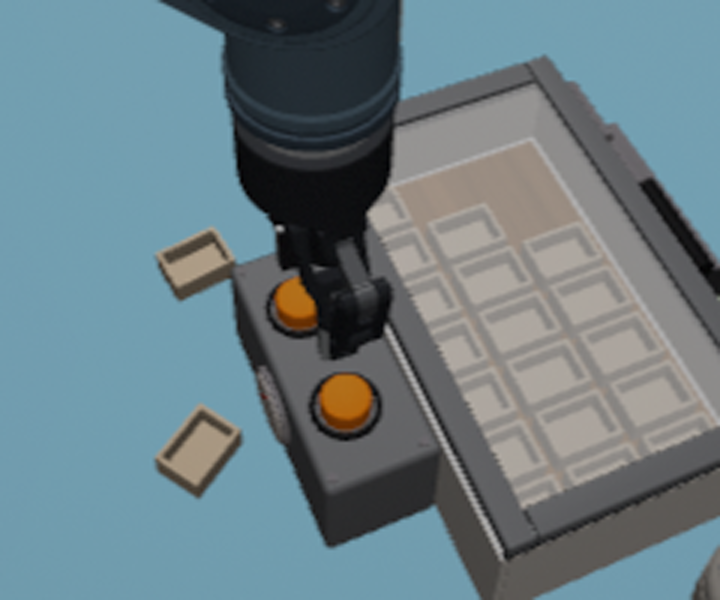

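The right finger hangs above the right button: its tip is at crop (340,350) and the button at (345,400). I'll measure the tip's position from the depth map.

```bash
python3 - <<'E'
from h import *
o=ctrl.get_obs(); Rm=rot(o["eef_rot"])
for n in ("side","top"):
    c=ctrl.camera(n); P=cloud(c); T=(P-o["eef_pos"])@Rm*1000
    s=(P[...,2]>.115)&(P[...,2]<.165)&(abs(T[...,0])<60)&(abs(T[...,1])<80)&(c["z_map"]>0)
    for sg in(-1,1):
        q=T[s&(sg*T[...,1]>0)]
        if len(q): print(n,sg,len(q),q.min(0).round(1),q.max(0).round(1), "tip",q[q[:,2]>q[:,2].max()-6].min(0).round(1),q[q[:,2]>q[:,2].max()-6].max(0).round(1))
E
```

```text
side -1 57 [ -5.3 -41.3 -32.7] [ 12.1 -27.   -6.4] tip [  7.  -34.6 -12.2] [ 10.5 -33.2  -6.4]
side 1 54 [  1.4  26.  -32. ] [12.1 34.2 -4.6] tip [  1.4  26.7 -10.4] [10.5 29.2 -4.6]
top 1 1 [  7.7  39.9 -13.6] [  7.7  39.9 -13.6] tip [  7.7  39.9 -13.6] [  7.7  39.9 -13.6]
```

>>> {"op": "jog_arm", "data": {"series": [[[0.5,-0.5,6,0,0,0,60],[0,0,8,0,0,0,60],[0,0,8,0,0,0,60],[0,0,6,0,0,0,60],[0,0,4,0,0,0,60],[0,0,3,0,0,0,60],[0,0,2,0,0,0,60],[0,0,1,0,0,0,60],[0,0,1,0,0,0,60],[0,0,1,0,0,0,60]]]}}

```text
time_s: 4.4
eef_pos: [0.5187, -0.1157, 0.0914]
eef_rot: [0.0, -0.084, 0.997, -0.0]
wrist_force: [-0.3, 0.7, 0.0]
opening: 0.702
grasp_force: 0.0
```

>>> {"op": "jog_arm", "data": {"series": [[[0,0,1.5,0,0,0,60],[0,0,1.5,0,0,0,60],[0,0,1,0,0,0,60],[0,0,1,0,0,0,60],[0,0,1,0,0,0,60],[0,0,1,0,0,0,60],[0,0,0,0,0,0,60],[0,0,0,0,0,0,60],[0,0,0,0,0,0,60],[0,0,0,0,0,0,60]]]}}

```text
time_s: 5.4
eef_pos: [0.5187, -0.1158, 0.085]
eef_rot: [0.0, -0.084, 0.997, -0.0]
wrist_force: [-2.6, 1.1, 8.1]
opening: 0.705
grasp_force: 3.7
```

>>> {"op": "jog_arm", "data": {"series": [[[0,0,1,0,0,0,60],[0,0,1,0,0,0,60],[0,0,0.7,0,0,0,60],[0,0,0,0,0,0,60],[0,0,0,0,0,0,60],[0,0,0,0,0,0,60],[0,0,0,0,0,0,60],[0,0,0,0,0,0,60],[0,0,0,0,0,0,60],[0,0,0,0,0,0,60]]]}}

```text
time_s: 6.4
eef_pos: [0.5187, -0.1158, 0.0829]
eef_rot: [0.0, -0.084, 0.996, -0.0]
wrist_force: [-3.6, 1.5, 12.9]
opening: 0.702
grasp_force: 6.2
```

```bash
python3 - <<'E'
from h import *
print(ctrl.get_obs()["torque"])
c=ctrl.camera("side"); f=c["frame"][220:420,200:440]; cv2.imwrite("pics/s3.png",cv2.resize(f,None,fx=3,fy=3,interpolation=cv2.INTER_CUBIC))
E
```

```text
[0.29276403 0.82048708 0.01960064]
```

View pics/s3.png

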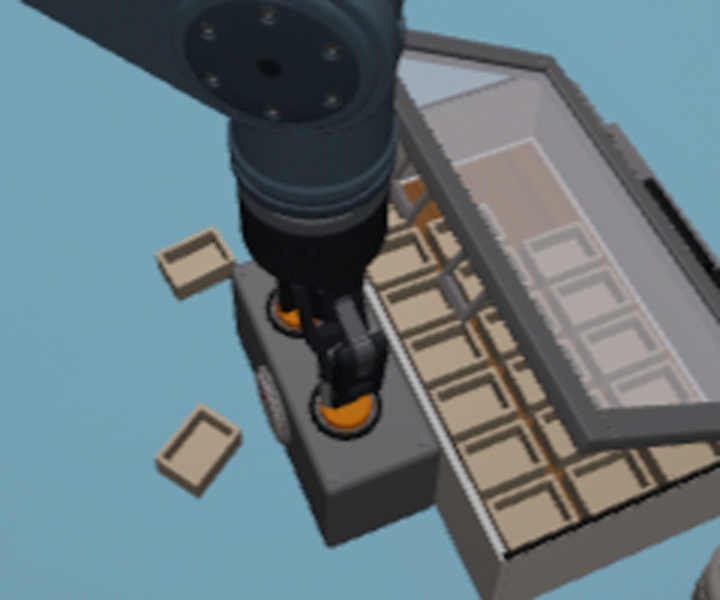

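The lid is rising and both buttons are down under the fingertips. I'll press slightly more to be sure they are right down, and keep holding.

>>> {"op": "jog_arm", "data": {"series": [[[0,0,0.5,0,0,0,60],[0,0,0.5,0,0,0,60],[0,0,0,0,0,0,60],[0,0,0,0,0,0,60],[0,0,0,0,0,0,60],[0,0,0,0,0,0,60],[0,0,0,0,0,0,60],[0,0,0,0,0,0,60],[0,0,0,0,0,0,60],[0,0,0,0,0,0,60]]]}}

```text
time_s: 7.45
eef_pos: [0.5188, -0.1158, 0.0828]
eef_rot: [0.0, -0.084, 0.996, -0.0]
wrist_force: [-8.4, 3.0, 20.6]
opening: 0.705
grasp_force: 10.2
```

>>> {"op": "jog_arm", "data": {"series": [[[0,0,0,0,0,0,60],[0,0,0,0,0,0,60],[0,0,0,0,0,0,60],[0,0,0,0,0,0,60],[0,0,0,0,0,0,60],[0,0,0,0,0,0,60],[0,0,0,0,0,0,60],[0,0,0,0,0,0,60],[0,0,0,0,0,0,60],[0,0,0,0,0,0,60]]]}}

```text
time_s: 8.45
eef_pos: [0.5188, -0.1158, 0.0828]
eef_rot: [0.0, -0.084, 0.996, -0.0]
wrist_force: [-8.7, 3.1, 20.5]
opening: 0.703
grasp_force: 10.2
```

>>> {"op": "jog_arm", "data": {"series": [[[0,0,0,0,0,0,60],[0,0,0,0,0,0,60],[0,0,0,0,0,0,60],[0,0,0,0,0,0,60],[0,0,0,0,0,0,60],[0,0,0,0,0,0,60],[0,0,0,0,0,0,60],[0,0,0,0,0,0,60],[0,0,0,0,0,0,60],[0,0,0,0,0,0,60]]]}}

```text
time_s: 9.45
eef_pos: [0.5188, -0.1158, 0.0828]
eef_rot: [0.0, -0.084, 0.996, -0.0]
wrist_force: [-8.5, 2.7, 20.8]
opening: 0.703
grasp_force: 10.2
```

```bash
cat > lid.py <<'E'
from h import *
a=np.deg2rad(9.4); ex=np.array([np.cos(a),np.sin(a)]); O=np.array([.5207,-.1159])+.105*ex
for n in("side","top"):
    c=ctrl.camera(n); P=cloud(c); x=(P[...,:2]-O)@ex; y=(P[...,:2]-O)@np.array([-ex[1],ex[0]])
    s=(c["z_map"]>0)&(abs(y)<.145)&(abs(y)>.09)&(x>.02)&(x<.14)&(P[...,2]>.12)&(P[...,2]<.35)
    X,Z=x[s],P[...,2][s]; k=np.argmax(Z)
    if len(X): print(n,len(X),"highest",X[k],Z[k],"fit angle",np.arctan(-np.polyfit(Z,X,1)[0]) , np.pi/2-np.arctan(-np.polyfit(Z,X,1)[0]))
    cv2.imwrite(f"pics/{n}4_{ctrl.get_obs()['time_s']:.1f}.png",c["frame"])
E
python3 lid.py; ls pics
```

```text
side 1156 highest 0.06084537918816375 0.26391616646233396 fit angle 0.35124949572534053 1.219546831069556
top 715 highest 0.06013392034590598 0.2641195929989224 fit angle 0.39018058340935124 1.1806157433855453
s2.png
s3.png
side1.png
side4_9.5.png
top0.png
top1.png
top4_9.6.png
```

>>> {"op": "jog_arm", "data": {"series": [[[0,0,0,0,0,0,60],[0,0,0,0,0,0,60],[0,0,0,0,0,0,60],[0,0,0,0,0,0,60],[0,0,0,0,0,0,60],[0,0,0,0,0,0,60],[0,0,0,0,0,0,60],[0,0,0,0,0,0,60],[0,0,0,0,0,0,60],[0,0,0,0,0,0,60]]]}}

```text
time_s: 10.55
eef_pos: [0.5187, -0.1158, 0.0828]
eef_rot: [0.0, -0.084, 0.996, -0.0]
wrist_force: [-8.4, 3.3, 20.9]
opening: 0.7
grasp_force: 10.2
```

```bash
python3 lid.py; ls pics
```

```text
side 1136 highest 0.061754390033646994 0.2637539508880108 fit angle 0.35108952066490795 1.2197068061299885
top 716 highest 0.06065054290392858 0.26401383998909067 fit angle 0.39054855828674206 1.1802477685081545
s2.png
s3.png
side1.png
side4_10.6.png
side4_9.5.png
top0.png
top1.png
top4_10.7.png
top4_9.6.png
```

The lid is steady at about 1.2 rad, so I'll let go straight up and then back away towards the robot.

>>> {"op": "jog_arm", "data": {"series": [[[0,0,-2,0,0,0,60],[0,0,-3,0,0,0,60],[0,0,-4,0,0,0,60],[0,0,-6,0,0,0,60],[0,0,-10,0,0,0,60],[0,0,-15,0,0,0,60],[0,0,-20,0,0,0,60],[0,0,-20,0,0,0,60],[10,0,-20,0,0,0,60],[15,0,-10,0,0,0,60]]]}}

```text
time_s: 11.65
eef_pos: [0.4948, -0.1203, 0.193]
eef_rot: [0.001, -0.084, 0.996, -0.001]
wrist_force: [-0.4, -0.1, -0.0]
opening: 0.699
grasp_force: 0.0
```

>>> {"op": "jog_arm", "data": {"series": [[[20,0,0,0,0,0,60],[20,0,0,0,0,0,60],[20,0,0,0,0,0,60],[15,0,0,0,0,0,60],[10,0,0,0,0,0,60],[5,0,0,0,0,0,60],[0,0,0,0,0,0,60],[0,0,0,0,0,0,60],[0,0,0,0,0,0,60],[0,0,0,0,0,0,60]]]}}

```text
time_s: 12.65
eef_pos: [0.4054, -0.1348, 0.1905]
eef_rot: [-0.0, -0.084, 0.996, 0.0]
wrist_force: [0.5, -1.1, 0.5]
opening: 0.702
grasp_force: 0.0
```

```bash
python3 lid.py; ls pics; python3 - <<'E'
from h import *
c=ctrl.camera("side"); cv2.imwrite("pics/fin.png",c["frame"]);P=cloud(c);hsv=cv2.cvtColor(c["frame"],cv2.COLOR_BGR2HSV)
m=cv2.inRange(hsv,(5,150,90),(22,255,255))>0
for lo,hi in((-.115,-.06),(-.18,-.13)):
    s=m&(P[...,1]>lo)&(P[...,1]<hi)&(P[...,0]>.49)&(P[...,0]<.55)&(P[...,2]<.12); print(s.sum(),np.percentile(P[s][:,2],[50,90]))
print(ctrl.get_obs()["wrist_force"])
E
```

```text
side 1142 highest 0.061386057966577555 0.26373080833931883 fit angle 0.3515261530310071 1.2192701737638894
top 716 highest 0.060507599405328 0.26430694699293744 fit angle 0.39052308216004433 1.1802732446348523
s2.png
s3.png
side1.png
side4_10.6.png
side4_12.7.png
side4_9.5.png
top0.png
top1.png
top4_10.7.png
top4_12.8.png
top4_9.6.png
232 [0.09572516 0.09747346]
264 [0.09573709 0.09768639]
[0.19743842 0.33921911 0.11535718]
```

View pics/fin.png

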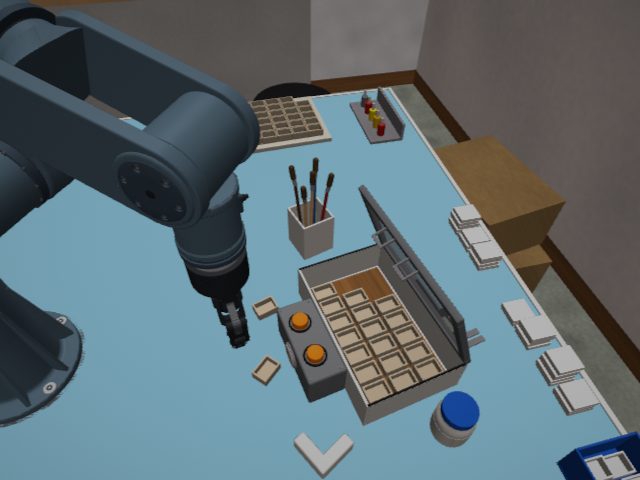

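The lid is fully open and both buttons are up at (300,321) and (315,353). The trays, block, jar and pot are where they were, and the arm is clear of everything.

```bash
python3 -c "
from bench import ctrl
print(ctrl.hand_in())"
```

```text
the job is handed in; nothing more can be done
None
```

The drying box is open: I held both buttons right down until the lid reached its stop at about 1.2 rad, then released them and both came back up; no bystander in view had moved, and I handed the job in at about 13 s.

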